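# Nest a filter crucible and its rubber cone on a flask

### The job

Set up the filter: take the large black rubber sleeve off its leaning drying peg and set it, narrow end down and straight, into the mouth of the glass flask, then lower the white porcelain crucible upright into the sleeve. Nest both loosely: let each one rest where the tapers first touch, under its own weight, without dropping the crucible and without pushing either part down, because pressed tapers lock and would not come apart again (the vacuum will draw them tight later). Leave the flask standing where it is, and do not disturb the small red sleeve or the other things.

Things in the scene. Friction and masses are not known exactly. Their poses are not given: they have to be found in the camera images.
- flask: Loose conical filter flask of clear glass, 0.9 kg, 106 mm wide at the foot, 140 mm high, rim 72 mm wide, with a blue coated weight ring (112 mm wide) round its shoulder and a short hose barb 115 mm up that sticks out 64 mm from the axis along the body's +x. Origin: centre of its underside; z up.
- flask_mouth (a point): Centre of the flask's mouth at rim height, 140 mm above its underside; flask's axes. The mouth is a smooth funnel, 52 mm wide inside at the rim, narrowing by 9 degrees a side over 40 mm. The large sleeve first touches it all round when the sleeve's narrow end is about 30 mm below the rim; the sleeve's collar then begins about 12 mm above the rim.
- sleeve: Large black rubber sleeve, 0.1 kg, a hollow cone open at both ends, 60 mm long. Origin: centre of the narrow end; z along its axis to the wide end. Outside 43 mm wide at the narrow end, growing by 9 degrees a side to 56 mm at z = 42 mm, then a straight grip collar 62 mm wide up to z = 60 mm. Bore 29 mm wide at the narrow end, 42 mm at z = 42 mm.
- sleeve_top (a point): Centre of the large sleeve's wide end, 60 mm from its narrow end; same axes. The sleeve starts on either peg of the rack, narrow end on the board, so its z axis leans 26 degrees from vertical towards the robot (direction within 0.2 rad of -x). It must be drawn off the peg along its own axis by at least 70 mm. Pushed with 25 N or more, tapers lock; a 2 to 8 N touch is safe.
- small_sleeve: Small dark red rubber sleeve of the same kind, 45 mm long, its collar (the upper 16 mm) 56 mm wide, on the other peg; not needed. Origin: centre of the narrow end, z along its axis to the wide end.
- crucible: White porcelain filter crucible with a blue line, 0.12 kg, a cup 80 mm high, standing upright. Origin: centre of its underside; z up. Outside 38 mm wide at the foot, growing by 9 degrees a side to 55 mm at 54 mm height, then a straight band 55 mm wide to the rim (57 mm). Wall 4 mm. It first touches the large sleeve all round when its underside is about 28.5 mm above the sleeve's narrow end.
- drain_rack: Fixed draining rack: a white board, 176 mm wide (along y) and 120 mm deep, rising by 26 degrees away from the robot, with two grey pegs at y = +45 and -45 mm, x = 0, square to the board, 69 mm long and 17 mm thick with a 27 mm wide hub at the foot. Origin: on the bench under the board's middle, whose upper face is 46 mm high there.
- reagent_jar: Brown glass jar with a blue cap, 48 mm wide, 125 mm high, standing behind the flask; leave alone. Origin: centre of its underside.
- spatula: Steel spatula with a wooden handle, 200 mm long, lying along the front edge of the bench; leave alone. Origin: middle of its underside.
- rubber_stopper: Red rubber stopper, 36 mm wide, 28 mm high, on the bench between flask and crucible; leave alone. Origin: centre of its underside.
- work_bench: The lab bench that everything stands on, a white top at z = 0 in the base frame. Fixed. Its origin lies at floor level under its middle and is of no use here.
Things that resemble listed ones, but are neither listed nor needed, are in the scene too. Leave any green look-alike of the crucible alone.

How it is judged:
On the way:
1. the large sleeve stands in the flask's mouth, narrow end down, let go of (horizontal distance between sleeve and flask_mouth below 0.006 m and z of sleeve in the frame of flask_mouth between -0.038 and -0.022 m and angle between sleeve's own z axis and vertical below 0.1 rad and contact force between the fingers and sleeve below 0.1 N), for 0.2 s.
At the end, for the whole second after the job is handed in: sleeve narrow end down 22 to 38 mm deep in the mouth, crucible 22 to 36 mm above the sleeve's foot, each within 6 mm of the axis and 0.1 rad of upright, at rest and not wedged (summed contact force under 60 N and 45 N; loose: 5 to 25 N), flask upright within 30 mm of its start (horizontal distance between sleeve and flask_mouth below 0.006 m and z of sleeve in the frame of flask_mouth between -0.038 and -0.022 m and angle between each of sleeve, crucible's own z axis and vertical below 0.1 rad and horizontal distance between crucible and sleeve below 0.006 m and z of crucible in the frame of sleeve between 0.022 and 0.036 m and contact force between sleeve and flask below 60 N and contact force between crucible and sleeve below 45 N and linear speed of each of crucible, sleeve below 0.01 m/s and angle between flask's own z axis and vertical below 0.05 rad and distance of flask from where it was at the start of the episode below 0.03 m); the robot touches nothing.
It fails at once if the crucible is dropped into the sleeve (z of crucible in the frame of sleeve between 0.02 and 0.06 m and horizontal distance between crucible and sleeve below 0.012 m and linear speed of crucible above 0.38 m/s).
It fails at once if the parts are pushed down hard (while they stand still the flask presses on the bench with over 36 N; it and what stands in it weigh 11 N) (contact force between flask and work_bench above 36 N and linear speed of each of flask, sleeve, crucible below 0.005 m/s).
It fails at once if the flask is knocked (tilted over 0.2 rad) (angle between flask's own z axis and vertical above 0.2 rad).
It fails at once if the small sleeve is disturbed (moved over 30 mm) (distance of small_sleeve from where it was at the start of the episode above 0.03 m).
It fails at once if the jar, the spatula or the stopper is disturbed (moved over 30 mm) (distance of any of reagent_jar, spatula, rubber_stopper from where it was at the start of the episode above 0.03 m).
It also fails if it takes over 46 s, if anything falls off the work surface, if the arm or the gripper's body presses on something with over 40 N, if the wrist force passes 120 N, or if a joint passes its speed limit or range.

### The arm

A 7-joint arm with a two-finger parallel gripper is mounted at the origin on a cart in front of the work surface, level with it; the furniture and walls round the work are solid. World frame = base frame: x ahead of the robot, y to its left, z up, the work surface at z = 0. Lengths are in m, angles in rad, forces in N, time in s.
With the tool pointing down it reaches from about 0.35 to 0.9 m from the base axis. Payload 19.9 kg.
Tool frame: the origin (TCP) lies between the finger pads; the fingertips stand 14 mm ahead of it and the grasp point (between the pads) lies 5 mm behind it (nose_length is the distance from the TCP to the fingertips, in m); z points along the fingers, y is the line along which they close (so a half turn about z gives the same grasp; the last joint's range is limited). The gripper opens to 94 mm and grips with 3 to 60 N. Pads are 16 mm wide; open, the fingers measure 119 mm over their backs; the gripper's body (75 mm by 177 mm) begins 78 mm behind the grasp point.
Start: joints at [-1.339, 0.417, -0.01, 1.614, 0.005, 1.111, -0.053], TCP at [0.168, 0.602, 0.219] pointing down, gripper open.
Joint ranges: [-2.81, 2.81], [-0.39, 2.02], [-1.27, 1.25], [0.06, 2.57], [-1.19, 4.33], [0.19, 2], [-2.82, 2.82]. Speed limits (rad/s): [1.89, 1.89, 2.39, 2.39, 3.01, 3.01, 3.01].

### API

Orientations are given as a unit quaternion [x, y, z, w].
In Python, from station import read_state, grab_frame, calibration, close_job, nose_length gives the robot as it stands.
- The arm moves only by the tool step_arm, never from a script. Its argument "commands" is a list that holds one entry, the list of rows, each a list of 7 numbers: the turn, a rotation vector about the tool's x, y, z in rad, then the shift along the tool's x, y, z in m, then the closure, from -1 (fully open) to 1 (shut). A call has 1 to 8 rows; each row is the pose to reach, as a shift and turn from the pose commanded when the call began, along the tool's axes at that moment; what a row does not reach only later rows make up. A row lasts 1/8 s, in which the tool goes at most 62.5 mm and 10.7 degrees, less where a joint would pass 70% of its speed; a pose out of reach is approached as far as the arm can. A call with a gripper value outside its range is refused whole. The fingers move at their own pace and stop on an object; "newtons" is the grip in N (left out, the last holds). Time passes only in rows, so rows that repeat a pose let the fingers close. It gives the time, the measured TCP pose, the force, the opening and the grip force at its end, in the units of the state.
- read_state(): the state, without advancing time (a new reading comes with each control period).
- grab_frame(name): name is "scene" or "side" or "wrist"; returns the picture (420x560x3 uint8, blue, green, red); there is no depth.
- calibration(name): a dict with "fx", "fy", "cx", "cy" (pixels), "R" (3x3) and "t" (3): a world point X has camera coordinates R X + t; the wrist camera has in their place "tool_from_camera" (4x4, takes a point from camera to tool coordinates, whose origin is the TCP and whose axes are the flange's). Camera axes: x right, y down, z forward; pixel columns grow to the right and rows downward; lengths in m; the calibration is good to about 2 mm. A picture is of the moment at which its call begins: read the wrist's pose just before it. calibration takes no time and is no camera call.
- close_job(): hands the job in; it is judged then, once.
The state is a dict: "t": time; "joint_pos": joint angles; "qvel": joint speeds; "tau": joint torques, N m; "ee_pos": TCP position; "tcp_rot": TCP orientation; "contact_force": force on the tool from outside, world axes, zero at the start; "wrist_torque": the same for the moment, N m; "opening": opening from 0.0 (shut) to 1.0 (fully open); "grip_force": force on a finger pad.
Only numpy, scipy, OpenCV 4.12 (cv2) and the standard library are available. Lean on these libraries where they do the work, as an engineer would, in place of code of your own. Each camera call takes 0.05 s, during which the arm holds its last target. There are 200 camera calls.

## Working session

There is one attempt and no reset: what is moved stays moved. The work goes in short steps, Python scripts to look and compute and a tool call to move; the robot and the scene stay as the last step left them, time stands still between calls to the robot, and variables do not carry over. Pictures are saved under pics/ and viewed, at most 10 in all, crops included, and the job is handed in when it is done.

Besides the shell and the picture viewer there is one more tool, called after "Request:" as name(argument=value, ...), one argument or row to a line, values as JSON. step_arm: Moves the arm, as the interface text tells. Its arguments: {"type":"object","properties":{"commands":{"type":"array"},"newtons":{"type":"number"}},"required":["commands"]}

```bash
mkdir -p pics; ls
python3 - <<'E'
from station import *
import cv2,json
s=read_state();print(s)
for n in("scene","side"):
    cv2.imwrite(f"pics/{n}0.png",grab_frame(n)); c=calibration(n); print(n,{k:(v.tolist() if hasattr(v,'tolist') else v) for k,v in c.items()})
c=calibration("wrist");print(c); print(nose_length if not callable(nose_length) else nose_length())
E
```

```text
pics
{'t': 0.0, 'joint_pos': array([-1.33952689,  0.41797718, -0.01030844,  1.61417555,  0.00472203,
        1.11067158, -0.05300826]), 'qvel': array([ 7.23212842e-04,  6.41264628e-04, -1.10213845e-03,  8.04849145e-05,
       -1.05734323e-03, -7.39021433e-04, -1.34244335e-03]), 'tau': array([ 1.19490919e-04, -8.51282001e+01,  6.38635140e-01, -4.25975347e+01,
       -4.88407665e-02,  1.88488589e-02,  1.62363999e-04]), 'ee_pos': array([0.16829301, 0.60154718, 0.21882267]), 'tcp_rot': array([ 1.35954969e-01,  9.90714834e-01, -6.03541082e-04, -2.82971518e-05]), 'contact_force': array([0.31259398, 0.64785622, 0.04260363]), 'wrist_torque': array([0.01124355, 0.02389876, 0.03987143]), 'grip_force': 0.0, 'opening': 1.0022104768067843}
scene {'fx': 419.1056722333517, 'fy': 419.1056722333517, 'cx': 280.0793252982328, 'cy': 213.46864092092625, 'R': [[-0.8280610834051827, -0.5605365245861487, -0.0106605231915173], [-0.47830793048132075, 0.716251647498205, -0.5081388600518392], [0.2924660079197425, -0.41567100218921765, -0.8612091802521035]], 't': [0.3483060934983768, 0.19051538127252607, 1.56684
[... 167 characters left out ...]
378, 0.006046490565687243], [-0.8507579369190822, 0.02212156098566241, -0.5250919627158127], [0.5247166160407077, -0.020750956789840996, -0.8510240129650248]], 't': [-0.13123594751819667, 0.3104703890480859, 1.4801424117635036]}
{'fx': 340.63999441086156, 'fy': 340.63999441086156, 'cx': 274.97433109948065, 'cy': 206.3601849486025, 'tool_from_camera': array([[ 4.22533942e-05, -9.71041362e-01, -2.38911430e-01,
         6.76597009e-02],
       [ 9.99999971e-01, -1.60411729e-05,  2.42056377e-04,
        -6.59490096e-04],
       [-2.38879174e-04, -2.38911433e-01,  9.71041333e-01,
        -1.65572185e-01],
       [ 0.00000000e+00,  0.00000000e+00,  0.00000000e+00,
         1.00000000e+00]])}
0.014
```

View pics/scene0.png

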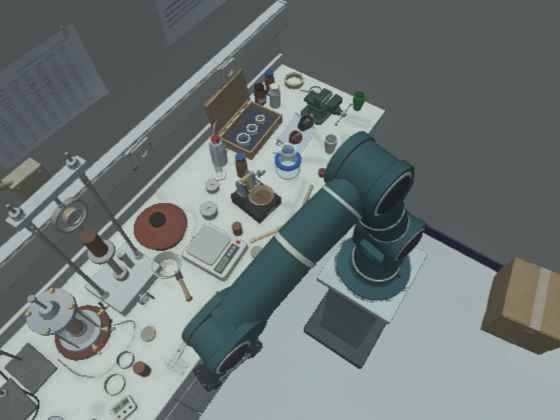

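View pics/side0.png

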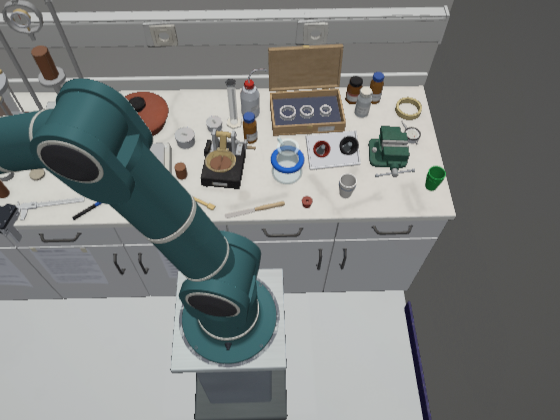

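The side view shows the flask with its blue ring at about (288,160), the rack at (332,150) with the red sleeve at (321,149) and the black one at (349,145), and the stopper at (307,202). There are two crucible candidates: the whitish cup at (347,183) and the green cup at (434,178). The white one fits the description, and I'll confirm it in a crop.

Run:
```python
import cv2
a=cv2.imread("pics/side0.png")[110:225,255:375]; b=cv2.imread("pics/scene0.png")[95:195,265:365]
a=cv2.resize(a,None,fx=5,fy=5,interpolation=cv2.INTER_CUBIC)
cv2.imwrite("pics/cs.png",a)
cv2.imwrite("pics/cc.png",cv2.resize(b,None,fx=6,fy=6,interpolation=cv2.INTER_CUBIC))
```

```text
(no output)
```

View pics/cs.png

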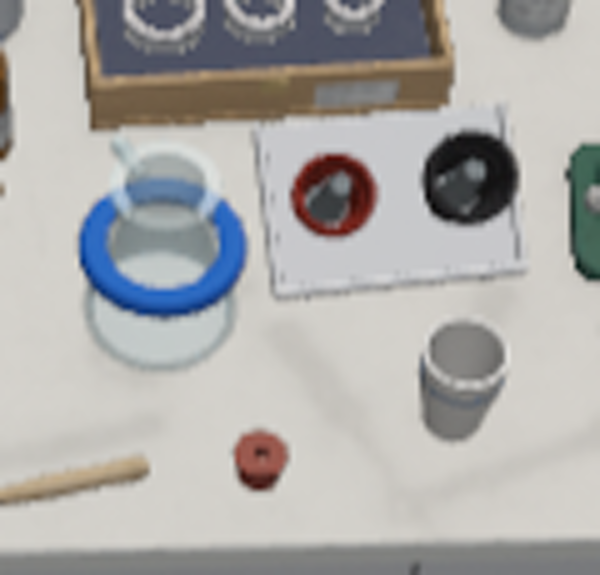

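View pics/cc.png

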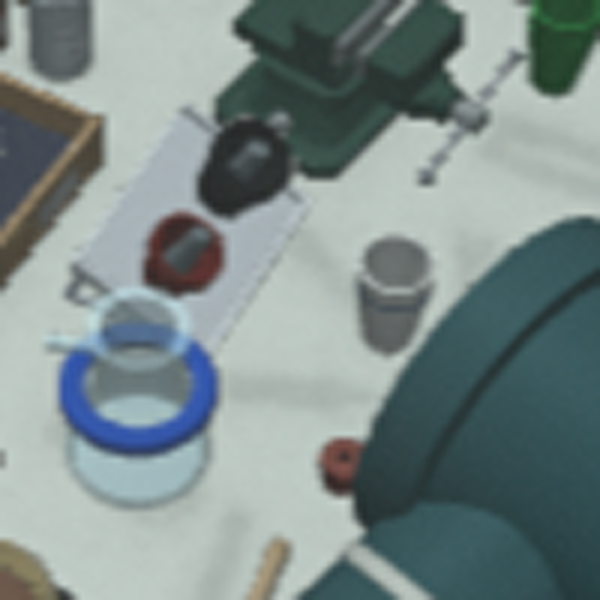

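The crop confirms a white cup with a blue line (side (348,181), scene (331,139)). The black sleeve has the larger ring, at side (349,145) and scene (307,122). Next I'll triangulate these.

```bash
cat > h.py <<'E'
import numpy as np, cv2
from scipy.optimize import least_squares
from scipy.spatial.transform import Rotation as R
from station import *
C={n:calibration(n) for n in("scene","side","wrist")}
def proj(n,X,pose=None):
    c=C[n]; X=np.atleast_2d(X)
    if n=="wrist":
        p,q=pose; T=c["tool_from_camera"]; Y=(R.from_quat(q).inv().apply(X-p)-T[:3,3])@T[:3,:3]
    else: Y=X@np.array(c["R"]).T+c["t"]
    return np.c_[c["fx"]*Y[:,0]/Y[:,2]+c["cx"],c["fy"]*Y[:,1]/Y[:,2]+c["cy"]]
def tri(obs,x0=(.55,-.1,.1)):
    "obs: (camera, pixel[, pose])"
    f=lambda X:np.concatenate([proj(o[0],X,*o[2:])[0]-o[1] for o in obs])
    r=least_squares(f,x0); return r.x,np.abs(r.fun).max()
def rows(p,q,p0=None,q0=None):
    "rotvec, shift in tool axes from current (measured) pose"
    s=read_state(); p0=s["ee_pos"] if p0 is None else p0; q0=s["tcp_rot"] if q0 is None else q0
    A=R.from_quat(q0); print("row",np.round((A.inv()*q).as_rotvec(),4),np.round(A.inv().apply(np.array(p)-p0),4))
def frame(z,y):
    "tool orientation with z axis and closing axis y"
    z=np.array(z,float);z/=np.linalg.norm(z);y=np.array(y,float);y-=z*(y@z);y/=np.linalg.norm(y)
    return R.from_matrix(np.c_[np.cross(y,z),y,z])
E
python3 - <<'E'
from h import *
np.set_printoptions(precision=4,suppress=True)
S=lambda x,y:np.array([x/5+255,y/5+110]);K=lambda x,y:np.array([x/6+265,y/6+95])
for n,a,b in[("cru rim",(465,355),(397,264)),("flask rim",(166,187),(139,327)),("black",(471,177),(251,160)),("red",(334,194),(186,249)),("ring",(163,247),(139,383)),("stopper",(261,448),(343,453))]:
    print(n,*tri([("side",S(*a)),("scene",K(*b))]))
# rack fit from side corners
L=np.array([[60,88],[60,-88],[-60,-88],[-60,88]])/1e3
px=np.array([S(256,130),S(504,106),S(524,268),S(278,296)])
c,s=np.cos(np.radians(26)),np.sin(np.radians(26))
def w(v,loc):
    y=R.from_euler("z",v[2]); return y.apply(loc)+[v[0],v[1],0]
loc=np.c_[L[:,0]*c,L[:,1],.046+L[:,0]*s]
r=least_squares(lambda v:(proj("side",w(v,loc))-px).ravel(),[.6,-.15,0]);print("rack",r.x,r.fun)
for sg in(1,-1):
    for h in(.045,.060): print(sg,h,w(r.x,np.array([[-s*h,sg*.045,.046+c*h]])))
E
```

```text
cru rim [ 0.4139 -0.3803  0.0712] 0.25861287676576694
flask rim [ 0.5079 -0.1902  0.1315] 0.2851321270400149
black [ 0.5477 -0.3965  0.0845] 0.018648871502051634
red [ 0.5439 -0.3058  0.0753] 0.3421518273007962
ring [ 0.507  -0.1902  0.0702] 0.5081336116228954
stopper [ 0.3754 -0.249   0.0248] 0.07522288438147484
rack [ 0.5602 -0.3481  0.1068] [-0.6802 -0.651   0.2925 -1.0709  1.0312  0.8128 -0.6339  0.7337]
1 0.045 [[ 0.5358 -0.3055  0.0864]]
1 0.06 [[ 0.5292 -0.3062  0.0999]]
-1 0.045 [[ 0.5454 -0.395   0.0864]]
-1 0.06 [[ 0.5388 -0.3957  0.0999]]
```

Run:
```python
from h import *
q=frame([0,0,-1],[1,0,0])
rows([.5,.15,.34],q); rows([.47,-.28,.34],q)
```

```text
row [-9.0000e-04  8.0000e-04  1.2981e+00] [-0.4411 -0.3457 -0.1207]
row [-9.0000e-04  8.0000e-04  1.2981e+00] [-0.528  -0.7679 -0.1202]
```

Request:
step_arm(
  commands=[
    [[0,0,1.3,-0.44,-0.346,-0.12,-1],[0,0,1.3,-0.44,-0.346,-0.12,-1],[0,0,1.3,-0.44,-0.346,-0.12,-1],[0,0,1.3,-0.44,-0.346,-0.12,-1],[0,0,1.3,-0.44,-0.346,-0.12,-1],[0,0,1.3,-0.44,-0.346,-0.12,-1],[0,0,1.3,-0.44,-0.346,-0.12,-1],[0,0,1.3,-0.44,-0.346,-0.12,-1]],
  ],
)

```text
t: 1.1
ee_pos: [0.4578, 0.2055, 0.3247]
tcp_rot: [0.709, 0.705, 0.0, -0.0]
contact_force: [0.1, 0.5, 0.4]
opening: 0.999
grip_force: 0.0
```

Run:
```python
from h import *
q=frame([0,0,-1],[1,0,0]); s=read_state(); print(s["t"],s["ee_pos"],s["joint_pos"])
rows([.47,-.28,.34],q)
```

```text
1.1 [0.45776305 0.20553618 0.32473102] [-0.90314494  0.10726778  0.45877267  1.78723022 -0.05002927  1.25839757
 -0.43610005]
row [-0.     -0.0002 -0.0048] [-0.4855  0.0146 -0.0154]
```

Request:
step_arm(
  commands=[
    [[0,0,0,-0.485,0.015,-0.015,-1],[0,0,0,-0.485,0.015,-0.015,-1],[0,0,0,-0.485,0.015,-0.015,-1],[0,0,0,-0.485,0.015,-0.015,-1],[0,0,0,-0.485,0.015,-0.015,-1],[0,0,0,-0.485,0.015,-0.015,-1],[0,0,0,-0.485,0.015,-0.015,-1],[0,0,0,-0.485,0.015,-0.015,-1]],
  ],
)

```text
t: 2.1
ee_pos: [0.4706, -0.28, 0.3394]
tcp_rot: [0.708, 0.706, -0.0, 0.0]
contact_force: [1.6, -0.0, 0.3]
opening: 1.001
grip_force: 0.0
```

Request:
step_arm(
  commands=[
    [[0,0,0,0,0,0,-1],[0,0,0,0,0,0,-1]],
  ],
)

```text
t: 2.35
ee_pos: [0.4711, -0.2771, 0.3389]
tcp_rot: [0.708, 0.706, -0.0, -0.0]
contact_force: [-0.4, 0.4, -0.9]
opening: 1.001
grip_force: 0.0
```

Run:
```python
from h import *
s=read_state(); print(s["t"],s["ee_pos"],s["tcp_rot"],s["joint_pos"])
im=grab_frame("wrist"); cv2.imwrite("pics/w1.png",im); np.savez("pics/w1.npz",p=s["ee_pos"],q=s["tcp_rot"])
cv2.imwrite("pics/w1b.png",cv2.resize(im,(784,588),interpolation=cv2.INTER_CUBIC))
```

```text
2.35 [ 0.47111445 -0.27708535  0.33893483] [ 7.07739984e-01  7.06472908e-01 -1.49099527e-04 -3.50748256e-04] [-0.26115575  0.25241189  0.89579444  1.67329035 -0.2027703   1.31438714
  0.66932573]
```

View pics/w1b.png

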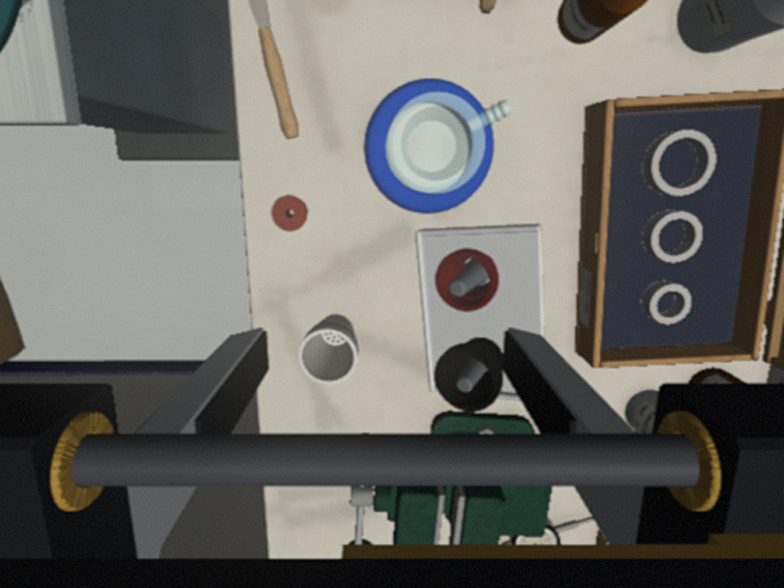

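The wrist view shows the flask rim at (430,148), the crucible rim at (329,356), the red sleeve at (467,280) and the black sleeve's top at (469,376), all in 1.4x pixels. The barb points towards +x, slightly +y.

```bash
cat > fit.py <<'E'
from h import *
np.set_printoptions(precision=4,suppress=True)
d=np.load("pics/w1.npz");P=(d["p"],d["q"])
im=cv2.imread("pics/w1.png").astype(int)
b,g,r=im[...,0],im[...,1],im[...,2]
red=((r-g>40)&(r<160)).astype(np.uint8); blk=(im.max(2)<48).astype(np.uint8)
def roi(m,x0,x1,y0,y1):
    o=np.zeros_like(m);o[y0:y1,x0:x1]=m[y0:y1,x0:x1]
    n,l,st,_=cv2.connectedComponentsWithStats(o); k=1+st[1:,4].argmax(); o=(l==k).astype(np.uint8)
    h=cv2.convexHull(cv2.findNonZero(o)); cv2.fillConvexPoly(o,h,1); print("area",o.sum(),st[k]); return o
R_=roi(red,300,365,170,230); B_=roi(blk,300,360,235,297)
def circ(c,ax,rad):
    A=frame(ax,[0,1,0]); t=np.linspace(0,2*np.pi,60); return c+A.apply(np.c_[rad*np.cos(t),rad*np.sin(t),0*t])
def hull(c,ax,prof):
    pts=np.vstack([circ(c+ax*z,ax,rd) for z,rd in prof]); return cv2.convexHull((proj("wrist",pts,P)*16).round().astype(np.int32))
def render(c,ax,prof):
    o=np.zeros(im.shape[:2],np.float32); cv2.fillConvexPoly(o,hull(c,ax,prof),1,cv2.LINE_AA,4); return o
from scipy.optimize import minimize
t=np.radians(26)
def geo(v):
    y=R.from_euler("z",v[2]);ax=y.apply([-np.sin(t),0,np.cos(t)])
    return [y.apply([0,s*.045,0])+[v[0],v[1],.046] for s in(1,-1)],ax
BP=[(0,.0215),(.042,.028),(.042,.031),(.06,.031)];RP=[(.029,.028),(.045,.028)]
def blur(a):return cv2.GaussianBlur(a.astype(np.float32),(0,0),1.5)
Rb,Bb=blur(R_),blur(B_)
def cost(v):
    c,ax=geo(v);return ((blur(render(c[1],ax,BP))-Bb)**2).sum()+.3*((blur(render(c[0],ax,RP))-Rb)**2).sum()
m=minimize(cost,[.556,-.348,.1],method="Nelder-Mead",options=dict(initial_simplex=[[.556,-.348,.1],[.566,-.348,.1],[.556,-.338,.1],[.556,-.348,.0]],xatol=1e-5))
print("rack",m.x,m.fun); c,ax=geo(m.x)
print("sleeve foot",c[1],"axis",ax,"mid collar",c[1]+ax*.051)
# flask / crucible centres at known rim heights
def plane(px,z):
    f=lambda v:(proj("wrist",[v[0],v[1],z],P)[0]-np.array(px)/1.4);return least_squares(f,[.5,-.25]).x
print("flask rim",plane((430,148),.14),"crucible rim",plane((329,356),.08))
blue=roi(((b-r>80)).astype(np.uint8),240,370,40,160); (e,ax2,an)=cv2.fitEllipse(cv2.findContours(blue,0,1)[0][0]);print("ring px",np.array(e)*1.4,[plane(np.array(e)*1.4,z) for z in(.07,.08)])
# overlay of the fit
o=im.astype(np.uint8).copy()
for k,pr in((1,BP),(0,RP)): cv2.polylines(o,[hull(c[k],ax,pr)],True,(0,255,0),1,cv2.LINE_AA,4)
fl=plane((430,148),.14);cr=plane((329,356),.08)
for cc,z,rad in((fl,.14,.036),(cr,.08,.0285),(cr,0,.019)): cv2.polylines(o,[(proj("wrist",circ(np.r_[cc,z],[0,0,1],rad),P)*16).astype(np.int32)],True,(255,0,255),1,cv2.LINE_AA,4)
cv2.imwrite("pics/ov.png",cv2.resize(o[50:310,205:375],None,fx=2.3,fy=2.3,interpolation=cv2.INTER_CUBIC))
E
python3 fit.py
```

```text
area 282 [312 187  18  27 198]
area 2341 [ 311  242   49   55 1759]
rack [ 0.564  -0.3517  0.1495] 453.31451416015625
sleeve foot [ 0.5708 -0.3962  0.046 ] axis [-0.4335 -0.0653  0.8988] mid collar [ 0.5486 -0.3996  0.0918]
flask rim [ 0.5053 -0.1922] crucible rim [ 0.4187 -0.379 ]
area 6587 [ 263   57   89   94 2323]
ring px [429.867  145.0992] [array([ 0.5114, -0.1866]), array([ 0.5105, -0.1871])]
```

View pics/ov.png

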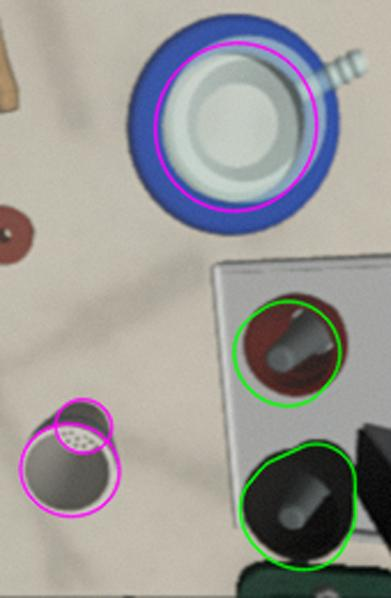

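The overlay shows the crucible fitting well. The flask rim should sit about 5 px further right and up, and the red mask failed, so I'll fix its threshold.

```bash
sed -i 's/(r-g>40)&(r<160)/(r>1.5*g)\&(r>35)/; s/im.max(2)<48/im.max(2)<40/; s/(430,148)/(433,144)/g' fit.py; python3 fit.py
python3 - <<'E'
import cv2;im=cv2.imread("pics/w1.png");print(im[200,312:360:4].tolist());print(im[268,305:365:4].tolist());print(im[240:300:4,333].tolist())
E
```

```text
area 1514 [312 179  44  43 857]
area 2312 [ 311  242   49   55 1672]
rack [ 0.5667 -0.351   0.0945] 125.94070434570312
sleeve foot [ 0.571  -0.3958  0.046 ] axis [-0.4364 -0.0414  0.8988] mid collar [ 0.5487 -0.3979  0.0918]
flask rim [ 0.5074 -0.1894] crucible rim [ 0.4187 -0.379 ]
area 6587 [ 263   57   89   94 2323]
ring px [429.867  145.0992] [array([ 0.5114, -0.1866]), array([ 0.5105, -0.1871])]
[[44, 46, 87], [41, 46, 91], [42, 46, 92], [60, 61, 62], [79, 78, 73], [82, 81, 79], [93, 91, 86], [97, 94, 90], [91, 89, 86], [128, 129, 127], [38, 42, 87], [124, 125, 135]]
[[135, 143, 149], [161, 163, 164], [30, 30, 34], [31, 34, 34], [31, 34, 34], [31, 32, 31], [41, 42, 39], [54, 57, 53], [76, 76, 70], [86, 87, 82], [33, 33, 34], [17, 20, 20], [21, 18, 20], [17, 19, 20], [116, 115, 114]]
[[161, 161, 162], [87, 89, 87], [26, 27, 27], [34, 34, 33], [33, 33, 32], [35, 36, 33], [42, 42, 39], [54, 57, 53], [94, 95, 89], [87, 87, 82], [37, 37, 35], [13, 15, 17], [16, 18, 19], [22, 23, 23], [20, 26, 16]]
```

View pics/ov.png

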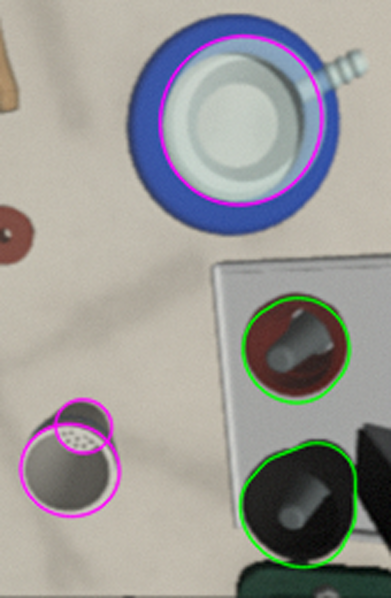

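```bash
cat >> h.py <<'E'
psi=.0945; AX=R.from_euler("z",psi).apply([-np.sin(np.radians(26)),0,np.cos(np.radians(26))])
FOOT=np.array([.571,-.3953,.046]); QS=frame(-AX,[np.cos(psi),np.sin(psi),.4])
FL=np.array([.5085,-.189]); CR=np.array([.4187,-.379])
E
python3 - <<'E'
from h import *
rows(FOOT+AX*.15,QS); rows(FOOT+AX*.047,QS)
E
```

```text
row [-0.4537  0.0211 -0.0937] [-0.1249  0.0343  0.1582]
row [-0.4537  0.0211 -0.0937] [-0.1207  0.0793  0.2508]
```

Request:
step_arm(
  commands=[
    [[-0.15,0.007,-0.03,-0.04,0.01,0.05,-1],[-0.3,0.014,-0.06,-0.08,0.02,0.1,-1],[-0.454,0.021,-0.094,-0.125,0.034,0.158,-1],[-0.454,0.021,-0.094,-0.125,0.034,0.158,-1],[-0.454,0.021,-0.094,-0.125,0.034,0.158,-1],[-0.454,0.021,-0.094,-0.125,0.034,0.158,-1]],
  ],
)

```text
t: 3.15
ee_pos: [0.5058, -0.4015, 0.1822]
tcp_rot: [0.655, 0.721, 0.167, 0.152]
contact_force: [0.6, -0.4, -0.3]
opening: 1.004
grip_force: 0.0
```

Run:
```python
from h import *
s=read_state(); print(s["t"],s["ee_pos"],s["contact_force"],s["joint_pos"])
rows(FOOT+AX*.047,QS)
im=grab_frame("wrist"); P=(s["ee_pos"],s["tcp_rot"])
def circ(c,ax,rad):
    A=frame(ax,[0,1,0]); t=np.linspace(0,2*np.pi,60); return c+A.apply(np.c_[rad*np.cos(t),rad*np.sin(t),0*t])
for z,rd in((.06,.031),(.042,.031)): cv2.polylines(im,[(proj("wrist",circ(FOOT+AX*z,AX,rd),P)*16).astype(np.int32)],True,(0,255,0),1,cv2.LINE_AA,4)
for z,rd in((.14,.036),(.14,.026)): cv2.polylines(im,[(proj("wrist",circ(np.r_[FL,z],[0,0,1],rd),P)*16).astype(np.int32)],True,(255,0,255),1,cv2.LINE_AA,4)
cv2.imwrite("pics/w2.png",im)
```

```text
3.15 [ 0.50576475 -0.40152192  0.18220502] [ 0.59632751 -0.39957155 -0.34469624] [ 0.27547098  0.43514479  0.65362728  1.87789434 -0.90067765  0.83695321
  1.54568179]
row [0.0008 0.0002 0.0009] [ 1.000e-04 -9.000e-04  1.041e-01]
```

View pics/w2.png

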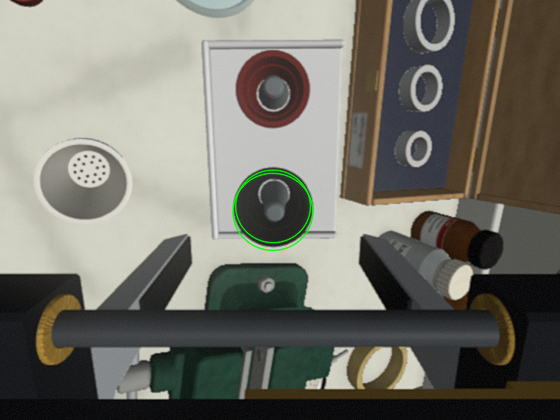

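The wrist view shows the sleeve's top ellipse centred at (273,207). The model circle sits about 3 px low, so I'll shift +2 mm along tool x and then descend along the axis.

Request:
step_arm(
  commands=[
    [[0,0,0,0.002,-0.001,0.03,-1],[0,0,0,0.002,-0.001,0.06,-1],[0,0,0,0.002,-0.001,0.085,-1],[0,0,0,0.002,-0.001,0.104,-1],[0,0,0,0.002,-0.001,0.104,-1],[0,0,0,0.002,-0.001,0.104,-1]],
  ],
)

```text
t: 3.95
ee_pos: [0.5494, -0.397, 0.0886]
tcp_rot: [0.656, 0.72, 0.166, 0.152]
contact_force: [0.1, -1.2, 0.4]
opening: 1.003
grip_force: 0.0
```

Request:
step_arm(
  commands=[
    [[0,0,0,0,0,0,0.4],[0,0,0,0,0,0,0.4],[0,0,0,0,0,0,0.4],[0,0,0,0,0,0,0.5],[0,0,0,0,0,0,0.5],[0,0,0,0,0,0,0.5]],
  ],
  newtons=12,
)

```text
t: 4.7
ee_pos: [0.5491, -0.3968, 0.0874]
tcp_rot: [0.656, 0.72, 0.166, 0.152]
contact_force: [-1.6, -0.0, 0.9]
opening: 0.655
grip_force: 12.0
```

Request:
step_arm(
  commands=[
    [[0,0,0,0,0,-0.02,0.5],[0,0,0,0,0,-0.045,0.5],[0,0,0,0,0,-0.07,0.5],[0,0,0,0,0,-0.1,0.5],[0,0,0,0,0,-0.13,0.5],[0,0,0,0,0,-0.15,0.5],[0,0,0,0,0,-0.15,0.5],[0,0,0,0,0,-0.15,0.5]],
  ],
)

```text
t: 5.7
ee_pos: [0.4839, -0.4021, 0.2215]
tcp_rot: [0.656, 0.721, 0.166, 0.151]
contact_force: [0.1, 0.4, -2.4]
opening: 0.658
grip_force: 12.0
```

Run:
```python
from h import *
s=read_state(); print(s["t"],s["ee_pos"],s["contact_force"],s["wrist_torque"],s["joint_pos"])
cv2.imwrite("pics/w3.png",grab_frame("wrist"))
q=frame([0,0,-1],[1,0,0])
# foot of sleeve is 47 mm ahead of TCP; want foot 40 mm above rim
rows([FL[0],FL[1],.14+.04+.047],q);
```

```text
5.7 [ 0.48387204 -0.40214243  0.22147236] [ 0.07572804  0.4158901  -2.44584663] [-0.05495469  0.57314289 -0.02050126] [ 0.25315232  0.36068583  0.70148883  1.87706023 -0.81939522  0.88948946
  1.49170683]
row [ 0.453  -0.0215  0.0924] [0.2099 0.0426 0.0143]
```

Request:
step_arm(
  commands=[
    [[0.15,-0.007,0.03,0.05,0.018,-0.01,0.5],[0.3,-0.014,0.06,0.1,0.035,-0.01,0.5],[0.453,-0.021,0.092,0.15,0.053,-0.006,0.5],[0.453,-0.021,0.092,0.19,0.053,-0.006,0.5],[0.453,-0.021,0.092,0.21,0.053,-0.006,0.5],[0.453,-0.021,0.092,0.21,0.053,-0.006,0.5],[0.453,-0.021,0.092,0.21,0.053,-0.006,0.5]],
  ],
)

```text
t: 6.62
ee_pos: [0.5087, -0.1902, 0.2504]
tcp_rot: [0.707, 0.707, -0.0, 0.0]
contact_force: [0.1, -0.0, -1.0]
opening: 0.652
grip_force: 12.0
```

```bash
cat >> h.py <<'E'
def circ(c,ax,rad):
    A=frame(ax,[0,1,0]); t=np.linspace(0,2*np.pi,60); return c+A.apply(np.c_[rad*np.cos(t),rad*np.sin(t),0*t])
def draw(im,n,c,ax,rd,col,P=None): cv2.polylines(im,[(proj(n,circ(np.array(c),ax,rd),*([P] if P else []))*16).astype(np.int32)],True,col,1,cv2.LINE_AA,4)
E
python3 - <<'E'
from h import *
s=read_state(); p=s["ee_pos"];print(s["t"],p,s["contact_force"],s["wrist_torque"],s["opening"])
P=(p,s["tcp_rot"]); rows([FL[0],FL[1],.25],frame([0,0,-1],[1,0,0]))
w=grab_frame("wrist"); a=grab_frame("side"); b=grab_frame("scene")
cv2.imwrite("pics/w4r.png",w)
U=[0,0,1]
for n,im in(("wrist",w),("side",a),("scene",b)):
    P_=P if n=="wrist" else None
    draw(im,n,np.r_[FL,.14],U,.036,(255,0,255),P_)
    for z,r in((.013,.031),(-.047,.0215)): draw(im,n,p+[0,0,z],U,r,(0,255,0),P_)
u=cv2.resize(a[85:205,240:360],(400,400),interpolation=3);v=cv2.resize(b[70:190,240:360],(400,400),interpolation=3)
cv2.imwrite("pics/m4.png",np.hstack([cv2.resize(w[:300,130:430],(400,400)),u]))
cv2.imwrite("pics/b4.png",v)
E
```

```text
6.625 [ 0.50868564 -0.19021128  0.2503915 ] [ 0.12357027 -0.00137581 -1.03509864] [-0.07933286  0.03500527 -0.02554227] 0.6518636671476358
row [ 0.0005  0.0008 -0.0007] [ 0.0012 -0.0002  0.0004]
```

View pics/m4.png

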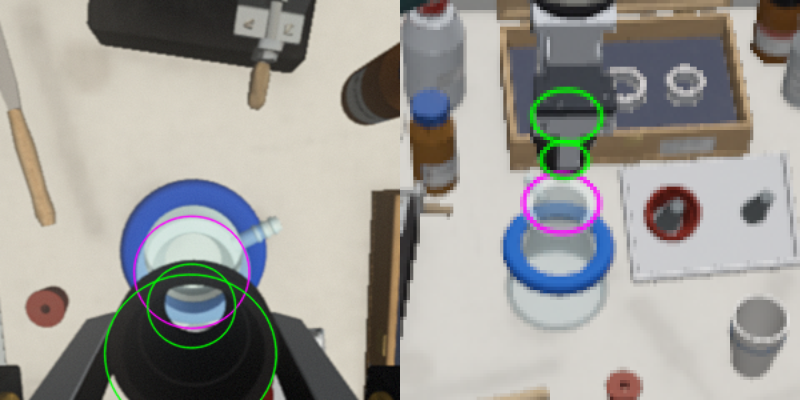

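In the wrist view the mouth and the sleeve top both appear about 8 px above the model, which points to a camera bias or a real shift. I'll measure that numerically from the outer outline of the ring and the sleeve's top edge.

```bash
cat > ring.py <<'E'
from h import *
np.set_printoptions(precision=4,suppress=True)
def ringpts(im,x0,x1,y0,y1,ymax):
    im=im.astype(int); m=((im[...,0]>1.6*im[...,2])&(im[...,0]>60)).astype(np.uint8)
    o=np.zeros_like(m);o[y0:y1,x0:x1]=m[y0:y1,x0:x1]
    n,l,st,_=cv2.connectedComponentsWithStats(o);o=(l==1+st[1:,4].argmax()).astype(np.uint8)
    h=cv2.convexHull(max(cv2.findContours(o,0,1)[0],key=len))[:,0].astype(float); return h[h[:,1]<ymax]
def solve(pts,P,z=None,rad=.056):
    def f(v):
        zz=v[2] if z is None else z
        c=proj("wrist",circ(np.r_[v[:2],zz],[0,0,1],rad),P)
        return np.array([ (lambda e:np.sign(cv2.pointPolygonTest(c.astype(np.float32)[:,None],tuple(map(float,p)),True))*abs(cv2.pointPolygonTest(c.astype(np.float32)[:,None],tuple(map(float,p)),True)))(0) for p in pts])
    r=least_squares(f,[.51,-.188]+([.075] if z is None else []),diff_step=1e-3); return r.x,np.sqrt((r.fun**2).mean())
E
python3 - <<'E'
from ring import *
d=np.load("pics/w1.npz");P1=(d["p"],d["q"])
a=ringpts(cv2.imread("pics/w1.png"),240,370,40,160,400)
for z in(.065,.075,.085): print("w1",z,*solve(a,P1,z))
print(solve(a,P1))
s=read_state();P4=(s["ee_pos"],s["tcp_rot"])
b=ringpts(cv2.imread("pics/w4r.png"),200,350,120,260,195);print(len(b),b.min(0),b.max(0))
for z in(.065,.075,.085): print("w4",z,*solve(b,P4,z))
im=cv2.imread("pics/w4r.png")
E
```

```text
w1 0.065 [ 0.5108 -0.1881] 0.31031279265423695
w1 0.075 [ 0.51   -0.1888] 0.7729927688433306
w1 0.085 [ 0.5091 -0.1894] 1.8937528484576207
(array([ 0.5106, -0.1883,  0.0679]), np.float64(0.07070246655291676))
27 [221. 135.] [324. 181.]
w4 0.065 [ 0.5087 -0.1906] 1.6035095831981325
w4 0.075 [ 0.5088 -0.1907] 1.8297515531871107
w4 0.085 [ 0.5089 -0.1908] 2.1720255538586337
```

The offset is explained: the camera sees the near outer wall of the collar, so the sleeve is straight. The ring fit (0.07 px residual) puts the flask at (0.510, -0.189). I'll lower with a small correction.

Request:
step_arm(
  commands=[
    [[0,0,0,0.001,0.001,0.02,0.5],[0,0,0,0.001,0.001,0.04,0.5],[0,0,0,0.001,0.001,0.055,0.5],[0,0,0,0.001,0.001,0.068,0.5],[0,0,0,0.001,0.001,0.078,0.5],[0,0,0,0.001,0.001,0.078,0.5],[0,0,0,0.001,0.001,0.078,0.5]],
  ],
)

```text
t: 7.65
ee_pos: [0.5099, -0.1887, 0.173]
tcp_rot: [0.707, 0.707, 0.0, 0.001]
contact_force: [-2.3, -1.1, -1.4]
opening: 0.653
grip_force: 12.0
```

Request:
step_arm(
  commands=[
    [[0,0,0,0,0,0.002,0.5],[0,0,0,0,0,0.004,0.5],[0,0,0,0,0,0.006,0.5],[0,0,0,0,0,0.007,0.5],[0,0,0,0,0,0.007,0.5]],
  ],
)

```text
t: 8.28
ee_pos: [0.5098, -0.1885, 0.1656]
tcp_rot: [0.707, 0.707, 0.0, 0.0]
contact_force: [-2.8, -1.9, 0.3]
opening: 0.659
grip_force: 12.0
```

Request:
step_arm(
  commands=[
    [[0,0,0,-0.0007,-0.001,0.001,0.5],[0,0,0,-0.0007,-0.001,0.002,0.5],[0,0,0,-0.0007,-0.001,0.003,0.5],[0,0,0,-0.0007,-0.001,0.003,0.5]],
  ],
)

```text
t: 8.78
ee_pos: [0.5089, -0.1892, 0.1626]
tcp_rot: [0.707, 0.707, 0.0, 0.0]
contact_force: [-2.3, -2.7, 0.3]
opening: 0.656
grip_force: 12.0
```

Request:
step_arm(
  commands=[
    [[0,0,0,0,0,0.001,0.5],[0,0,0,0,0,0.002,0.5],[0,0,0,0,0,0.002,0.5]],
  ],
)

```text
t: 9.15
ee_pos: [0.5088, -0.1892, 0.1605]
tcp_rot: [0.707, 0.707, 0.0, 0.0]
contact_force: [-2.0, -3.3, -0.2]
opening: 0.657
grip_force: 12.0
```

Request:
step_arm(
  commands=[
    [[0,0,0,-0.0015,-0.001,0,0.5],[0,0,0,-0.0015,-0.001,0,0.5],[0,0,0,-0.0015,-0.001,0,0.5]],
  ],
)

```text
t: 9.52
ee_pos: [0.5081, -0.1904, 0.1607]
tcp_rot: [0.707, 0.707, 0.0, 0.0]
contact_force: [-0.6, 0.6, -2.2]
opening: 0.658
grip_force: 12.0
```

Request:
step_arm(
  commands=[
    [[0,0,0,0,0,0.001,0.5],[0,0,0,0,0,0.002,0.5],[0,0,0,0,0,0.002,0.5]],
  ],
)

```text
t: 9.9
ee_pos: [0.5079, -0.1907, 0.1586]
tcp_rot: [0.707, 0.707, 0.0, 0.0]
contact_force: [0.1, -0.5, -1.9]
opening: 0.655
grip_force: 12.0
```

Centred now, with the side forces gone. Continuing down gently.

Request:
step_arm(
  commands=[
    [[0,0,0,0,0,0.001,0.5],[0,0,0,0,0,0.0015,0.5],[0,0,0,0,0,0.0015,0.5]],
  ],
)

```text
t: 10.28
ee_pos: [0.508, -0.1907, 0.1572]
tcp_rot: [0.707, 0.707, 0.0, 0.001]
contact_force: [-1.1, 0.4, 0.7]
opening: 0.655
grip_force: 12.0
```

Request:
step_arm(
  commands=[
    [[0,0,0,0,0,0.0005,0.5],[0,0,0,0,0,0.001,0.5],[0,0,0,0,0,0.001,0.5]],
  ],
)

```text
t: 10.65
ee_pos: [0.5081, -0.1908, 0.1566]
tcp_rot: [0.707, 0.707, 0.0, 0.001]
contact_force: [-3.1, 1.2, 10.2]
opening: 0.653
grip_force: 12.0
```

That is contact, about 11 N. I'll relax half a millimetre, then open.

Request:
step_arm(
  commands=[
    [[0,0,0,0,0,-0.0005,0.5],[0,0,0,0,0,-0.0005,0.5]],
  ],
)

```text
t: 10.9
ee_pos: [0.508, -0.1907, 0.1567]
tcp_rot: [0.707, 0.707, 0.0, 0.001]
contact_force: [-0.3, -2.4, 1.1]
opening: 0.655
grip_force: 12.0
```

Request:
step_arm(
  commands=[
    [[0,0,0,0,0,0,-1],[0,0,0,0,0,0,-1],[0,0,0,0,0,0,-1],[0,0,0,0,0,0,-1]],
  ],
)

```text
t: 11.4
ee_pos: [0.5079, -0.1907, 0.1567]
tcp_rot: [0.707, 0.707, 0.0, 0.001]
contact_force: [0.4, 0.7, 0.6]
opening: 0.994
grip_force: 0.0
```

Request:
step_arm(
  commands=[
    [[0,0,0,0,0,-0.03,-1],[0,0,0,0,0,-0.08,-1],[0,0,0,0,0,-0.14,-1],[0,0,0,0,0,-0.19,-1],[0,0,0,0,0,-0.19,-1],[0,0,0,0,0,-0.19,-1]],
  ],
)

```text
t: 12.15
ee_pos: [0.5076, -0.1903, 0.3461]
tcp_rot: [0.707, 0.707, 0.0, 0.0]
contact_force: [-0.4, -0.7, -0.7]
opening: 0.999
grip_force: 0.0
```

Run:
```python
from ring import *
s=read_state(); p=s["ee_pos"];print(s["t"],p,s["contact_force"])
P=(p,s["tcp_rot"]); w=grab_frame("wrist"); cv2.imwrite("pics/w5r.png",w); np.savez("pics/w5.npz",p=p,q=P[1])
draw(w,"wrist",[.508,-.1905,.17],[0,0,1],.031,(0,255,0),P); draw(w,"wrist",[.508,-.1905,.11],[0,0,1],.0145,(0,255,0),P); draw(w,"wrist",[.508,-.1905,.14],[0,0,1],.036,(255,0,255),P)
draw(w,"wrist",np.r_[CR,.08],[0,0,1],.0285,(255,255,0),P)
cv2.imwrite("pics/w5.png",w)
rows([*CR,.16],frame([0,0,-1],[1,0,0]))
```

```text
12.15 [ 0.5076 -0.1903  0.3461] [-0.407  -0.6745 -0.6998]
row [-0.0003  0.0001  0.0001] [-0.1887 -0.0887  0.1858]
```

View pics/w5.png

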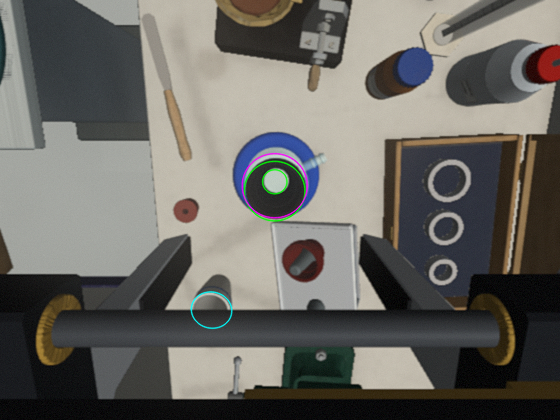

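The view shows the sleeve seated straight, with its bore hole at (274,181) on the model. Now I'll measure the crucible and the sleeve bore numerically.

Run:
```python
from ring import *
def inner(f,seed,lo,hi):
    g=cv2.GaussianBlur(cv2.cvtColor(cv2.imread(f),cv2.COLOR_BGR2GRAY),(3,3),0)
    print(g[seed[1],seed[0]-30:seed[0]+31:3])
    print(g[seed[1]-30:seed[1]+31:3,seed[0]])
    m=((g>=lo)&(g<hi)).astype(np.uint8);n,l=cv2.connectedComponents(m,connectivity=4);o=(l==l[seed[1],seed[0]]).astype(np.uint8)
    h=cv2.convexHull(max(cv2.findContours(o,0,1)[0],key=len))[:,0].astype(float);print(h.min(0),h.max(0));return h
def solver(pts,P,z):
    def f(v):
        c=proj("wrist",circ(np.r_[v[:2],z],[0,0,1],v[2]),P).astype(np.float32)[:,None]
        return np.array([cv2.pointPolygonTest(c,tuple(map(float,p)),True) for p in pts])
    r=least_squares(f,[.45,-.3,.026],diff_step=1e-3); return r.x,np.sqrt((r.fun**2).mean())
d=np.load("pics/w1.npz");P1=(d["p"],d["q"])
print("cru",solver(inner("pics/w1.png",(235,256),0,150),P1,.08))
d=np.load("pics/w5.npz");P5=(d["p"],d["q"])
print("bore",solver(inner("pics/w5r.png",(274,181),120,256),P5,.11))
print("top",solver(inner("pics/w5r.png",(274,203),0,70),P5,.17))
```

```text
[183 179 173 186 125 124 121 116 110 104  94  90  89  88  86  84 176 187
 183 182 183]
[ 91  78  79 158 171 173 186 110 103  99  94  92  90  88  85 115 191 184
 182 178 175]
[216. 239.] [252. 271.]
cru (array([ 0.116 , -1.3838, -1.0469]), np.float64(10.345948374216215))
[128  64  49  46  46  44  58 189 197 198 197 199 197 197 198  77  39  42
  42  46  75]
[166 193 167  44  49  47 177 198 197 198 197 198 197 196  77  39  39  40
  42  41  40]
[264. 168.] [288. 192.]
bore (array([ 0.3008, -0.671 ,  0.5272]), np.float64(8.521172725938957))
[88 72 54 50 46 45 45 43 42 41 41 40 40 40 41 41 39 40 45 53 74]
[197 197 198 198 197 197 181  43  40  39  41  43  40  39  45  91 126 164
 187 192 192]
[246. 159.] [304. 217.]
top (array([ 0.5091, -0.1884,  0.0307]), np.float64(0.6827968066677016))
```

```bash
cat >> ring.py <<'E'
def inner(im,seed,lo,hi):
    g=cv2.GaussianBlur(cv2.cvtColor(im,cv2.COLOR_BGR2GRAY),(3,3),0)
    m=((g>=lo)&(g<hi)).astype(np.uint8);n,l=cv2.connectedComponents(m,connectivity=4);o=(l==l[seed[1],seed[0]]).astype(np.uint8)
    return cv2.convexHull(max(cv2.findContours(o,0,1)[0],key=len))[:,0].astype(float)
def solver(pts,P,z,x0,rad):
    def f(v):
        c=proj("wrist",circ(np.r_[v[:2],z],[0,0,1],v[2]),P).astype(np.float32)[:,None]
        return np.array([cv2.pointPolygonTest(c,tuple(map(float,p)),True) for p in pts])
    r=least_squares(f,[*x0,rad],diff_step=1e-3); return r.x,np.sqrt((r.fun**2).mean())
E
python3 - <<'E'
from ring import *
im=cv2.imread("pics/w1.png");d=np.load("pics/w1.npz");P1=(d["p"],d["q"])
h=inner(im,(235,256),0,150);print("cru",solver(h[h[:,1]>248],P1,.08,CR,.0245))
im=cv2.imread("pics/w5r.png");d=np.load("pics/w5.npz");P5=(d["p"],d["q"])
print("bore",solver(inner(im,(274,181),120,256),P5,.11,[.508,-.19],.0145))
h=inner(im,(274,203),0,70);print("top",solver(h[h[:,1]>190],P5,.17,[.508,-.19],.03))
E
```

```text
cru (array([ 0.4173, -0.3798,  0.0243]), np.float64(0.10537164474722371))
bore (array([ 0.5097, -0.1891,  0.0147]), np.float64(0.10033762320194571))
top (array([ 0.509 , -0.1856,  0.0329]), np.float64(0.539193412482358))
```

Request:
step_arm(
  commands=[
    [[0,0,0,-0.05,-0.02,0,-1],[0,0,0,-0.1,-0.05,0.05,-1],[0,0,0,-0.15,-0.08,0.1,-1],[0,0,0,-0.19,-0.091,0.15,-1],[0,0,0,-0.19,-0.091,0.19,-1],[0,0,0,-0.19,-0.091,0.19,-1],[0,0,0,-0.19,-0.091,0.19,-1]],
  ],
)

```text
t: 13.08
ee_pos: [0.4172, -0.3806, 0.1573]
tcp_rot: [0.707, 0.707, 0.0, 0.0]
contact_force: [0.8, -0.1, 2.0]
opening: 0.997
grip_force: 0.0
```

Run:
```python
from ring import *
s=read_state(); p=s["ee_pos"];print(s["t"],p,s["tcp_rot"]); P=(p,s["tcp_rot"])
w=grab_frame("wrist"); cv2.imwrite("pics/w6.png",w)
px=proj("wrist",[.417,-.38,.08],P)[0];sd=tuple((px+[0,10]).astype(int));print(px)
h=inner(w,sd,0,150);print(h.min(0),h.max(0))
for cut in(-5,0,8): print(solver(h[h[:,1]>px[1]+cut],P,.08,CR,.0245))
rows([.416,-.38,.062],frame([0,0,-1],[1,0,0]))
```

```text
13.075 [ 0.4172 -0.3806  0.1573] [0.7071 0.7071 0.     0.0004]
[273.0967 216.4914]
[240. 186.] [307. 248.]
(array([ 0.4173, -0.3798,  0.0249]), np.float64(0.08555607662938206))
(array([ 0.4173, -0.3799,  0.0249]), np.float64(0.08652132981229865))
(array([ 0.4173, -0.38  ,  0.0248]), np.float64(0.08357594735228561))
row [0.0022 0.0011 0.0007] [ 0.0006 -0.002   0.0961]
```

Request:
step_arm(
  commands=[
    [[0,0,0,0.0005,-0.0008,0.03,-1],[0,0,0,0.0005,-0.0008,0.06,-1],[0,0,0,0.0005,-0.0008,0.08,-1],[0,0,0,0.0005,-0.0008,0.095,-1],[0,0,0,0.0005,-0.0008,0.095,-1],[0,0,0,0.0005,-0.0008,0.095,-1]],
  ],
)

```text
t: 13.88
ee_pos: [0.4166, -0.3806, 0.0625]
tcp_rot: [0.707, 0.707, 0.0, 0.001]
contact_force: [-0.1, -0.5, 0.8]
opening: 0.996
grip_force: 0.0
```

Request:
step_arm(
  commands=[
    [[0,0,0,0,0,0,0.4],[0,0,0,0,0,0,0.4],[0,0,0,0,0,0,0.5],[0,0,0,0,0,0,0.6],[0,0,0,0,0,0,0.6],[0,0,0,0,0,0,0.6]],
  ],
  newtons=10,
)

```text
t: 14.62
ee_pos: [0.4162, -0.3803, 0.0617]
tcp_rot: [0.707, 0.707, 0.0, 0.001]
contact_force: [-0.3, -0.2, 0.7]
opening: 0.584
grip_force: 10.0
```

Request:
step_arm(
  commands=[
    [[0,0,0,0,0,-0.02,0.6],[0,0,0,0,0,-0.06,0.6],[0,0,0,0,0,-0.11,0.6],[0,0,0,0,0,-0.16,0.6],[0,0,0,0,0,-0.2,0.6],[0,0,0,0,0,-0.2,0.6],[0,0,0,0,0,-0.2,0.6]],
  ],
)

```text
t: 15.5
ee_pos: [0.4158, -0.3797, 0.2616]
tcp_rot: [0.707, 0.707, 0.0, 0.0]
contact_force: [0.4, -0.0, -1.2]
opening: 0.583
grip_force: 10.0
```

Run:
```python
from h import *
s=read_state(); p=s["ee_pos"];print(s["t"],p,s["tcp_rot"],s["opening"])
rows([.508,-.1893,.26],frame([0,0,-1],[1,0,0]))
```

```text
15.5 [ 0.41575665 -0.37974163  0.2615612 ] [7.07116865e-01 7.07096528e-01 3.68247091e-04 3.21870631e-04] 0.5826177580455403
row [ 0.001  -0.0001 -0.    ] [0.1904 0.0922 0.0017]
```

Request:
step_arm(
  commands=[
    [[0,0,0,0.04,0.02,-0.01,0.6],[0,0,0,0.09,0.045,-0.01,0.6],[0,0,0,0.14,0.07,-0.01,0.6],[0,0,0,0.17,0.085,0,0.6],[0,0,0,0.19,0.092,0,0.6],[0,0,0,0.19,0.092,0,0.6],[0,0,0,0.19,0.092,0,0.6],[0,0,0,0.19,0.092,0,0.6]],
  ],
)

```text
t: 16.5
ee_pos: [0.5075, -0.1911, 0.2616]
tcp_rot: [0.708, 0.707, 0.0, 0.001]
contact_force: [-0.6, 0.5, -2.0]
opening: 0.583
grip_force: 10.0
```

Request:
step_arm(
  commands=[
    [[0,0,0,0,0,0.012,0.6],[0,0,0,0,0,0.024,0.6],[0,0,0,0,0,0.034,0.6],[0,0,0,0,0,0.038,0.6],[0,0,0,0,0,0.038,0.6],[0,0,0,0,0,0.038,0.6]],
  ],
)

```text
t: 17.25
ee_pos: [0.5082, -0.1903, 0.224]
tcp_rot: [0.707, 0.707, 0.0, 0.001]
contact_force: [-0.1, 0.5, -1.6]
opening: 0.581
grip_force: 10.0
```

Request:
step_arm(
  commands=[
    [[0,0,0,0.0005,0,0.004,0.6],[0,0,0,0.0005,0,0.008,0.6],[0,0,0,0.0005,0,0.012,0.6],[0,0,0,0.0005,0,0.012,0.6],[0,0,0,0.0005,0,0.012,0.6]],
  ],
)

```text
t: 17.88
ee_pos: [0.5081, -0.1897, 0.2118]
tcp_rot: [0.707, 0.707, 0.0, 0.001]
contact_force: [-0.4, 0.9, -1.1]
opening: 0.583
grip_force: 10.0
```

Request:
step_arm(
  commands=[
    [[0,0,0,0,0,0.002,0.6],[0,0,0,0,0,0.005,0.6],[0,0,0,0,0,0.005,0.6],[0,0,0,0,0,0.005,0.6]],
  ],
)

```text
t: 18.38
ee_pos: [0.5081, -0.1897, 0.2067]
tcp_rot: [0.707, 0.707, 0.0, 0.001]
contact_force: [-0.5, 0.7, -0.8]
opening: 0.583
grip_force: 10.0
```

Request:
step_arm(
  commands=[
    [[0,0,0,0,0,0.0015,0.6],[0,0,0,0,0,0.003,0.6],[0,0,0,0,0,0.003,0.6],[0,0,0,0,0,0.003,0.6]],
  ],
)

```text
t: 18.88
ee_pos: [0.5081, -0.1896, 0.2037]
tcp_rot: [0.707, 0.707, 0.0, 0.001]
contact_force: [0.3, 0.1, -1.4]
opening: 0.583
grip_force: 10.0
```

Request:
step_arm(
  commands=[
    [[0,0,0,0,0,0.0005,0.6],[0,0,0,0,0,0.001,0.6],[0,0,0,0,0,0.001,0.6]],
  ],
)

```text
t: 19.25
ee_pos: [0.5082, -0.1896, 0.2027]
tcp_rot: [0.707, 0.707, 0.0, 0.001]
contact_force: [1.2, 1.5, -1.1]
opening: 0.577
grip_force: 10.0
```

Request:
step_arm(
  commands=[
    [[0,0,0,0,0,0.0005,0.6],[0,0,0,0,0,0.001,0.6],[0,0,0,0,0,0.001,0.6]],
  ],
)

```text
t: 19.62
ee_pos: [0.5082, -0.1896, 0.2017]
tcp_rot: [0.707, 0.707, 0.0, 0.001]
contact_force: [1.6, 1.2, 0.9]
opening: 0.581
grip_force: 10.0
```

Request:
step_arm(
  commands=[
    [[0,0,0,0,0,0.0005,0.6],[0,0,0,0,0,0.0005,0.6],[0,0,0,0,0,0.0005,0.6]],
  ],
)

```text
t: 20.0
ee_pos: [0.5081, -0.1897, 0.2012]
tcp_rot: [0.707, 0.707, 0.0, 0.001]
contact_force: [1.9, 1.8, -0.4]
opening: 0.583
grip_force: 10.0
```

Request:
step_arm(
  commands=[
    [[0,0,0,0.0005,0.0005,0.0003,0.6],[0,0,0,0.0005,0.0005,0.0005,0.6],[0,0,0,0.0005,0.0005,0.0005,0.6]],
  ],
)

```text
t: 20.38
ee_pos: [0.5084, -0.1892, 0.2006]
tcp_rot: [0.707, 0.707, 0.0, 0.0]
contact_force: [0.6, 0.1, -1.7]
opening: 0.583
grip_force: 10.0
```

Request:
step_arm(
  commands=[
    [[0,0,0,0,0,0.0003,0.6],[0,0,0,0,0,0.0005,0.6],[0,0,0,0,0,0.0005,0.6]],
  ],
)

```text
t: 20.75
ee_pos: [0.5085, -0.1892, 0.2002]
tcp_rot: [0.707, 0.707, 0.0, 0.0]
contact_force: [0.3, 0.1, -0.4]
opening: 0.585
grip_force: 10.0
```

Request:
step_arm(
  commands=[
    [[0,0,0,0,0,0.0003,0.6],[0,0,0,0,0,0.0005,0.6],[0,0,0,0,0,0.0005,0.6]],
  ],
)

```text
t: 21.12
ee_pos: [0.5086, -0.1892, 0.1998]
tcp_rot: [0.707, 0.707, 0.0, 0.001]
contact_force: [-0.5, 0.5, 2.6]
opening: 0.585
grip_force: 10.0
```

Contact is about 4 N at the expected height, so I'll release.

Request:
step_arm(
  commands=[
    [[0,0,0,0,0,0,0.6],[0,0,0,0,0,0,-1],[0,0,0,0,0,0,-1],[0,0,0,0,0,0,-1],[0,0,0,0,0,0,-1],[0,0,0,0,0,0,-1]],
  ],
)

```text
t: 21.88
ee_pos: [0.5086, -0.1891, 0.1997]
tcp_rot: [0.707, 0.707, 0.0, 0.001]
contact_force: [-0.1, 0.5, -0.7]
opening: 0.995
grip_force: 0.0
```

Request:
step_arm(
  commands=[
    [[0,0,0,0,0,-0.02,-1],[0,0,0,0,0,-0.06,-1],[0,0,0,0,0,-0.1,-1],[0,0,0,0,0,-0.13,-1],[0,0,0,0,0,-0.13,-1],[0,0,0,0,0,-0.13,-1]],
  ],
)

```text
t: 22.62
ee_pos: [0.5083, -0.1889, 0.3291]
tcp_rot: [0.707, 0.707, 0.0, 0.0]
contact_force: [-0.3, 0.6, 0.3]
opening: 1.004
grip_force: 0.0
```

Run:
```python
from ring import *
s=read_state(); p=s["ee_pos"];print(s["t"],p,s["contact_force"]); P=(p,s["tcp_rot"])
w=grab_frame("wrist"); cv2.imwrite("pics/w7.png",w)
g=cv2.cvtColor(w,cv2.COLOR_BGR2GRAY)
px=proj("wrist",[.509,-.189,.218],P)[0].astype(int);print(px)
print(g[px[1],px[0]-80:px[0]+81:5]);print(g[px[1]-80:px[1]+81:5,px[0]])
for dy in(10,20):
    try:
        h=inner(w,(px[0],px[1]+dy),0,150);print(h.min(0),h.max(0));print(solver(h[h[:,1]>px[1]-5],P,.2183,[.509,-.189],.0245))
    except Exception as e: print(e)
```

```text
22.625 [ 0.5083 -0.1889  0.3291] [-0.2719  0.6048  0.2619]
[274 206]
[104 182 182 181 182 183 181 179 181 162 197 122 122 118 109  99  86  85
  82  84  79  79  91 147 179 182 183 183 180 180 184 184 182]
[181 183  76  84  79 167 180 101  50  75 183 187 193 190 144 194  86  88
  84  87  80  81 192 193 195 188 168 155 147 155 167 176 184]
[247. 179.] [305. 234.]
(array([ 0.51  , -0.1888,  0.0246]), np.float64(0.0797166776506749))
[247. 179.] [305. 234.]
(array([ 0.51  , -0.1888,  0.0246]), np.float64(0.0797166776506749))
```

The crucible rim fits a level circle at (0.510, -0.189), within 0.5 mm of the sleeve's bore, at the expected height. The gripper is clear, so I'm handing in.

```bash
python3 -c "
from station import *
print(close_job())"
```

```text
the job is handed in; nothing more can be done
None
```

I set the large sleeve in the flask's mouth and the crucible in the sleeve, both let go after light contact (about 11 N and 4 N), and handed the job in at about 23 s; no verdict came back.

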